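Rack the hot-air nozzles by size

TASK

Put the four square hot-air nozzles away on the nozzle rack, one on each post, mouth up with the collar fully down over the post. Line them up by size: the smallest on the post at the end nearest the hot-air station, then each larger one next to it, the largest at the far end. Leave the little flux bottle standing where it is.

Things in the scene. Friction and masses are not known exactly. Their poses are not given: they have to be found in the camera images.
- nozzle_14: loose square steel nozzle, mouth up; mouth 14 x 14 mm outside, dark within; 58 mm tall, 35 to 105 g. Origin: centre of underside, z up, x and y square to the mouth's faces. Flat skirt faces 14 mm apart from 32 to 58 mm up: grip there, fingertips no lower than 30 mm. 0 to 22 mm: open collar, 32 mm outside, 26 mm bore. Starts on the bench (z=0), yaw within 45 deg.
- nozzle_26: loose square steel nozzle, mouth up; mouth 26 x 26 mm outside, dark within; 58 mm tall, 35 to 105 g. Origin: centre of underside, z up, x and y square to the mouth's faces. Flat skirt faces 26 mm apart from 32 to 58 mm up: grip there, fingertips no lower than 30 mm. 0 to 22 mm: open collar, 32 mm outside, 26 mm bore. Starts on the bench (z=0), yaw within 45 deg.
- nozzle_38: loose square steel nozzle, mouth up; mouth 38 x 38 mm outside, dark within; 58 mm tall, 35 to 105 g. Origin: centre of underside, z up, x and y square to the mouth's faces. Flat skirt faces 38 mm apart from 32 to 58 mm up: grip there, fingertips no lower than 30 mm. 0 to 22 mm: open collar, 32 mm outside, 26 mm bore. Starts on the bench (z=0), yaw within 45 deg.
- nozzle_50: loose square steel nozzle, mouth up; mouth 50 x 50 mm outside, dark within; 58 mm tall, 35 to 105 g. Origin: centre of underside, z up, x and y square to the mouth's faces. Flat skirt faces 50 mm apart from 32 to 58 mm up: grip there, fingertips no lower than 30 mm. 0 to 22 mm: open collar, 32 mm outside, 26 mm bore. Starts on the bench (z=0), yaw within 45 deg.
- post_a: fixed upright brass post on the dark steel nozzle rack, the leftmost seen from the robot (towards +y) of four in a row 80 mm apart; 10 mm diameter, 18 mm high. Origin: its foot, on the rack's deck 25 mm above the bench; z up, y along the row towards +y. Deck 64 x 320 mm. A collar drops over the post with 8 mm play all round and stands on the deck.
- post_b: fixed upright brass post on the dark steel nozzle rack, the second from the left of four in a row 80 mm apart; 10 mm diameter, 18 mm high. Origin: its foot, on the rack's deck 25 mm above the bench; z up, y along the row towards +y. Deck 64 x 320 mm. A collar drops over the post with 8 mm play all round and stands on the deck.
- post_c: fixed upright brass post on the dark steel nozzle rack, the third from the left of four in a row 80 mm apart; 10 mm diameter, 18 mm high. Origin: its foot, on the rack's deck 25 mm above the bench; z up, y along the row towards +y. Deck 64 x 320 mm. A collar drops over the post with 8 mm play all round and stands on the deck.
- post_d: fixed upright brass post on the dark steel nozzle rack, the rightmost (towards -y) of four in a row 80 mm apart; 10 mm diameter, 18 mm high. Origin: its foot, on the rack's deck 25 mm above the bench; z up, y along the row towards +y. Deck 64 x 320 mm. A collar drops over the post with 8 mm play all round and stands on the deck.
- hot_air_station: hot-air station: black box 150 mm wide, 190 deep, 130 high, with a black handpiece (orange ring, steel barrel) in a cradle on top, 180 mm high in all. Fixed at the back left (y > 0) or back right (y < 0). Origin: centre of underside. A beige power supply of like size stands in the other back corner.
- flux_bottle: small amber bottle, paper label, white cap, 34 mm diameter, 70 mm tall, loose, 55 g, upright on the bench in the same row as the nozzles; origin: centre of underside, z up. Not to be moved. A red solder reel (48 mm diameter, 38 mm high, not listed) stands in that row too.
Things that resemble listed ones, but are neither listed nor needed, are in the scene too. What is shaped like the nozzle_14 but purple or turquoise is not meant.

How it is judged:
At the end, for the whole second after the job is handed in: Each nozzle stands on its post, within 10 mm of its axis, underside under 5 mm above the deck, upright within 0.1 rad, released and at rest. In order 14, 26, 38, 50 mm from the end on the hot-air station's side: posts a, b, c, d with the station on the left; d, c, b, a with it on the right (((world y of hot_air_station above 0 m and horizontal distance between nozzle_14 and post_a below 0.01 m and z of nozzle_14 in the frame of post_a below 0.005 m and horizontal distance between nozzle_26 and post_b below 0.01 m and z of nozzle_26 in the frame of post_b below 0.005 m and horizontal distance between nozzle_38 and post_c below 0.01 m and z of nozzle_38 in the frame of post_c below 0.005 m and horizontal distance between nozzle_50 and post_d below 0.01 m and z of nozzle_50 in the frame of post_d below 0.005 m) or (world y of hot_air_station below 0 m and horizontal distance between nozzle_14 and post_d below 0.01 m and z of nozzle_14 in the frame of post_d below 0.005 m and horizontal distance between nozzle_26 and post_c below 0.01 m and z of nozzle_26 in the frame of post_c below 0.005 m and horizontal distance between nozzle_38 and post_b below 0.01 m and z of nozzle_38 in the frame of post_b below 0.005 m and horizontal distance between nozzle_50 and post_a below 0.01 m and z of nozzle_50 in the frame of post_a below 0.005 m)) and angle between each of nozzle_14, nozzle_26, nozzle_38, nozzle_50's own z axis and vertical below 0.1 rad and linear speed of each of nozzle_14, nozzle_26, nozzle_38, nozzle_50 below 0.02 m/s and angular speed of each of nozzle_14, nozzle_26, nozzle_38, nozzle_50 below 0.3 rad/s); the robot touches nothing.
It fails at once if the flux bottle is tipped or shifted by more than 30 mm (angle between flux_bottle's own z axis and vertical above 0.5 rad or distance of flux_bottle from where it was at the start of the episode above 0.03 m).
It also fails if it takes over 85 s, if anything falls off the work surface, if the arm or the gripper's body presses on something with over 40 N, if the wrist force passes 120 N, or if a joint passes its speed limit or range.

ROBOT

A 6-joint arm with a two-finger parallel gripper is mounted at the origin on the work surface. World frame = base frame: x ahead of the robot, y to its left, z up, the work surface at z = 0. Lengths are in m, angles in rad, forces in N, time in s.
With the tool pointing down it reaches from about 0.425 to 0.95 m from the base axis. Payload 3.5 kg.
Tool frame: the origin (TCP) lies midway between the tips of the shut fingers; the grasp point (between the pads) lies 19 mm behind it (ctrl.hold_point_z is the distance from the TCP to the grasp point, in m); z points along the fingers, y is the line along which they close (so a half turn about z gives the same grasp; the last joint's range is limited). The gripper opens to 85 mm and grips with 20 to 120 N. Pads are 22 mm wide; open, the fingers measure 114 mm over their backs; the gripper's body (76 mm by 85 mm) begins 54 mm behind the grasp point. The pads swing forward as they close: fully open they stand 13 mm farther back than shut.
Start: joints at [1.062, 0.286, 1.577, -0, 1.279, -0.15], TCP at [0.237, 0.632, 0.2] pointing down, gripper open.
Joint ranges: [-2.77, 2.77], [-0.9, 2.22], [0.21, 2.48], [-1.53, 4.67], [0.24, 2.81], [-2.84, 2.84]. Speed limits (rad/s): [2.79, 2.79, 3.14, 3.14, 3.14, 3.14].

INTERFACE

Orientations are given as a unit quaternion [x, y, z, w].
In Python, from plant import readout, cams, sign_off, ctrl gives the robot as it stands. The module is installed in compiled form; this text tells all that it offers.
- The arm moves only by the tool step_arm, never from a script. Its argument "increments" is a list of rows, each a list of 2 entries, a list of its own where there are three numbers: the shift along the world's x, y, z in mm, then the turn, a rotation vector about the world's x, y, z in rad. In form: [[[x, y, z], [rx, ry, rz]], ...]. A call has 1 to 8 rows; each row shifts and turns the commanded pose from where the row before left it; what a row does not reach is not made up. A row lasts 1/12 s, in which the tool goes at most 41.7 mm and 7.16 degrees, less where a joint would pass 70% of its speed; a pose out of reach is approached as far as the arm can. A call is refused whole if a number of a shift passes 41.7 or a number of a turn 0.125, either way. A call with a gripper value outside its range is refused whole. "fingers" is the opening, from -1 (shut) to 1 (fully open), set as the call begins (left out, the last holds). The fingers move at their own pace and stop on an object; "grip_force" is the grip in N (left out, the last holds). Time passes only in rows, so rows that do not move let the fingers close. It gives the time, the measured TCP pose, the force, the opening and the grip force at its end, in the units of the state.
- readout.get_state(): the state, without advancing time (a new reading comes with each control period).
- cams.read_camera(name): name is "scene" or "top"; returns the picture (420x560x3 uint8, red, green, blue); there is no depth.
- cams.get_calibration(name): a dict with "fx", "fy", "cx", "cy" (pixels), "distortion" ([k1, k2, p1, p2, k3] as OpenCV has them; the pictures are not rectified), "eye" and "rotation" of the camera in the world. Camera axes: x right, y up, looking along -z (the intrinsics and any distortion apply to the point x, -y, -z); pixel columns grow to the right and rows downward; lengths in m; the calibration is good to about 2 mm. A picture is of the moment at which its call begins. get_calibration takes no time and is no camera call.
- sign_off(): hands the job in; it is judged then, once.
The state is a dict: "time": time; "qpos": joint angles; "dq": joint speeds; "joint_efforts": joint torques, N m; "eef_pos": TCP position; "tcp_rot": TCP orientation; "contact_force": force on the tool from outside, world axes, zero at the start; "wrist_torque": the same for the moment, N m; "opening": opening from 0.0 (shut) to 1.0 (fully open); "finger_force": force on a finger pad.
Only numpy, scipy, OpenCV 4.12 (cv2) and the standard library are available. Lean on these libraries where they do the work, as an engineer would, in place of code of your own. Each camera call takes 0.05 s, during which the arm holds its last target. There are 200 camera calls.

## Working session

There is one attempt and no reset: what is moved stays moved. The work goes in short steps, Python scripts to look and compute and a tool call to move; the robot and the scene stay as the last step left them, time stands still between calls to the robot, and variables do not carry over. Pictures are saved under pics/ and viewed, at most 14 in all, crops included, and the job is handed in when it is done.

Besides the shell and the picture viewer there is one more tool, called after "Call:" by a JSON object that holds its "method" and its "body", one argument or row to a line. step_arm: Moves the arm, as the interface text tells. Its arguments: {"type":"object","properties":{"increments":{"type":"array","items":{"type":"array"}},"fingers":{"type":"number"},"grip_force":{"type":"number"}},"required":["increments"]}

```bash
mkdir -p pics; python3 - <<'E'
from plant import readout,cams,ctrl
import cv2
for n in ("scene","top"):
    im=cams.read_camera(n); cv2.imwrite(f"pics/{n}0.png",cv2.resize(im[:,:,::-1],(784,588),interpolation=cv2.INTER_CUBIC)); cv2.imwrite(f"raw_{n}0.png",im[:,:,::-1])
    c=cams.get_calibration(n); print(n,{k:(v.tolist() if hasattr(v,'tolist') else v) for k,v in c.items()})
s=readout.get_state(); print(s, ctrl.hold_point_z)
E
```

```text
scene {'fx': 515.0416549734533, 'fy': 515.0416549734533, 'cx': 278.23296477177104, 'cy': 218.44169891381688, 'distortion': [0.025024902299000326, 0.0, 0.0, 0.0, 0.0], 'eye': [1.095414738167611, -0.7118963029079803, 1.1208723467620867], 'rotation': [0.3291141609788977, 0.11600711688666251, 0.2974876659074101, 0.8886660264169894]}
top {'fx': 396.6485334742551, 'fy': 396.6485334742551, 'cx': 279.6736495650456, 'cy': 206.92309114200202, 'distortion': [-0.0031588088646396693, 0.0, 0.0, 0.0, 0.0], 'eye': [0.4200665565772312, -0.014985870013098, 1.0941586368345153], 'rotation': [0.03875786492509624, -0.035402929649019456, -0.7009571851201809, 0.7112689260097806]}
{'time': 0.1, 'qpos': array([ 1.06203331e+00,  2.87079985e-01,  1.57805464e+00,  1.64112117e-05,
        1.27861990e+00, -1.49984256e-01]), 'dq': array([ 8.19809094e-04, -2.88357046e-03, -4.64634981e-03, -3.55297400e-04,
       -4.87047652e-05, -1.69327634e-03]), 'joint_efforts': array([ 1.72905511e-03, -4.07301772e+01, -2.93696237e+01, -1.24588669e-04,
        3.42404630e-03,  1.91505512e-05]), 'eef_pos': array([0.23663908, 0.63143978, 0.19857063]), 'tcp_rot': array([ 1.78431015e-01,  9.83951830e-01, -1.02028807e-03, -3.57061673e-04]), 'contact_force': array([0.33441308, 0.43647059, 0.64560919]), 'wrist_torque': array([ 0.00653677, -0.0234116 ,  0.05292659]), 'finger_force': 0.0, 'opening': 0.9986563360183314} 0.0187
```

View pics/scene0.png

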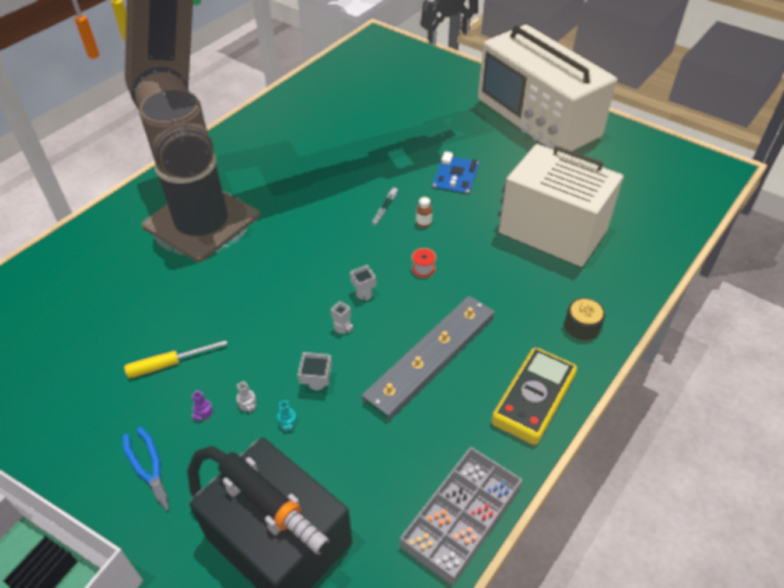

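View pics/top0.png

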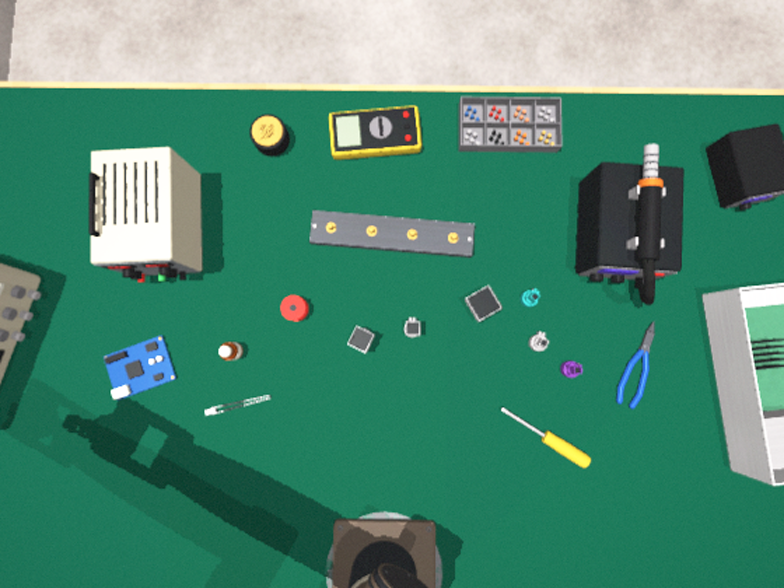

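The top view (784 px wide) shows the station on the right (y<0) at about (640,220). The mouths are 50 at (483,302), 38 at (361,339), 26 at (413,327) and grey 14 at (540,341); the posts are at (332,227), (372,231), (412,234) and (453,238). In the scene view the same nozzles are at (315,370), (363,282), (342,317) and (245,396).

So the order is d=14, c=26, b=38, a=50. I'll zoom in before masking.

```bash
python3 - <<'E'
import cv2,numpy as np
t=cv2.imread("raw_top0.png"); s=cv2.imread("raw_scene0.png")
a=cv2.resize(t[195:265,215:415],(800,280),interpolation=cv2.INTER_NEAREST)
b=cv2.resize(s[185:310,130:290],(400,312),interpolation=cv2.INTER_NEAREST)
c=cv2.resize(s[205:305,250:360],(343,312),interpolation=cv2.INTER_NEAREST)
o=np.zeros((600,800,3),np.uint8); o[:280]=a; o[285:597,:400]=b; o[285:597,405:748]=c
cv2.imwrite("pics/z0.png",o)
E
```

```text
(no output)
```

View pics/z0.png

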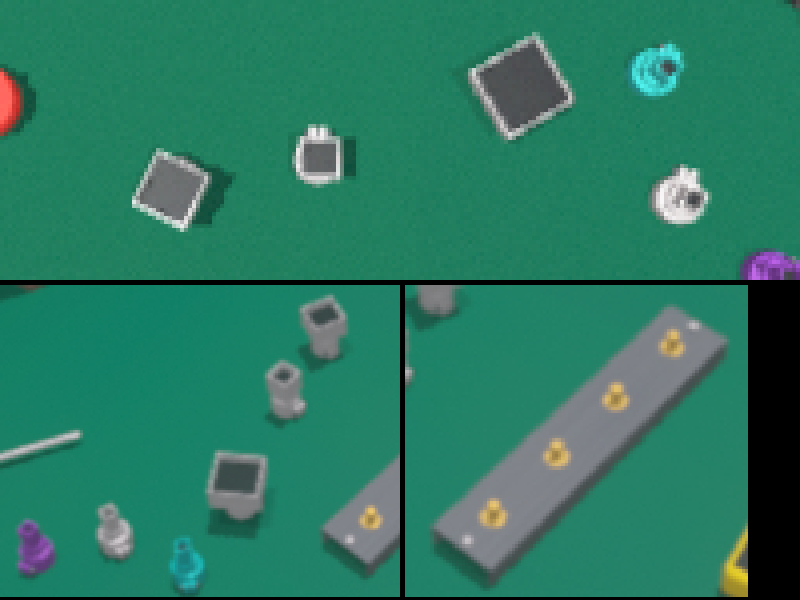

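The zoom shows dark square mouths with light rims. The grey 14 has a tiny mouth at crop (695,200), and each collar has a clip aligned with the mouth's faces. Gold posts stand on the deck. Next I'll mask the mouths and posts and triangulate.

```bash
cat > h.py <<'E'
import cv2,numpy as np
from scipy.spatial.transform import Rotation as R
from plant import cams
C={n:cams.get_calibration(n) for n in("scene","top")}
def ray(n,uv):
    c=C[n];K=np.array([[c["fx"],0,c["cx"]],[0,c["fy"],c["cy"]],[0,0,1.]])
    p=cv2.undistortPoints(np.array(uv,float).reshape(-1,1,2),K,np.array(c["distortion"])).reshape(-1,2)
    d=np.c_[p[:,0],-p[:,1],-np.ones(len(p))]
    r=c["rotation"]; r=R.from_quat(r) if np.size(r)==4 else R.from_matrix(r)
    return np.array(c["eye"]),r.apply(d)
def onz(n,uv,z):
    e,d=ray(n,uv); return e+d*((z-e[2])/d[:,2])[:,None]
def tri(a,b):
    e1,d1=ray("top",a);e2,d2=ray("scene",b);d1,d2=d1[0],d2[0]
    t,_,_,_=np.linalg.lstsq(np.c_[d1,-d2],e2-e1,rcond=None)
    p,q=e1+t[0]*d1,e2+t[1]*d2
    return (p+q)/2,np.linalg.norm(p-q)
def comps(m,k=1,box=None,amin=3):
    """weighted-free components of mask upscaled k times: list of (centroid px, area px, contour px)"""
    out=[];cs,_=cv2.findContours(m.astype(np.uint8),cv2.RETR_EXTERNAL,cv2.CHAIN_APPROX_NONE)
    for c in cs:
        mm=cv2.drawContours(np.zeros(m.shape,np.uint8),[c],-1,1,-1)
        ys,xs=np.nonzero(mm); a=len(xs)/k/k
        if a<amin: continue
        out.append((np.array([(xs.mean()+.5)/k-.5,(ys.mean()+.5)/k-.5]),a,(c.reshape(-1,2)+.5)/k-.5))
    return out
def up(im,x0,y0,x1,y1,k=6):
    return cv2.resize(im[y0:y1,x0:x1],None,fx=k,fy=k,interpolation=cv2.INTER_CUBIC)
E
python3 - <<'E'
from h import *
T=cv2.imread("raw_top0.png");S=cv2.imread("raw_scene0.png")
k=6
N={50:((330,200,362,234),(208,245,242,285)),38:((244,228,272,256),(246,186,272,218)),26:((286,222,306,245),(234,212,256,242)),14:((374,234,397,255),(164,268,187,298))}
for s,(bt,bs) in N.items():
    P=[]
    for n,im,b in(("top",T,bt),("scene",S,bs)):
        c=up(im,*b,k); hsv=cv2.cvtColor(c,cv2.COLOR_BGR2HSV)
        for thr in(100,):
            m=(hsv[...,1]<90)&(hsv[...,2]<(120 if s>14 else 135))
            cc=sorted(comps(m,k),key=lambda q:-q[1])[:3]
            print(s,n,[(np.round(q[0]+b[:2],1).tolist(),round(q[1],1)) for q in cc])
        if cc: P.append(cc[0][0]+b[:2]); 
        if n=="top" and cc:
            w=onz("top",cc[0][2]+b[:2],0.058)[:,:2]
            r=cv2.minAreaRect((w*1000).astype(np.float32)); print("  rect mm",np.round(r,1) if 0 else r)
    if len(P)==2: p,e=tri(*P); print("  tri",np.round(p*1000,1),"gap",round(e*1000,1))
Y={}
for n,im in(("top",T),("scene",S)):
    hsv=cv2.cvtColor(im,cv2.COLOR_BGR2HSV); k2=4
    b=(220,145,340,185) if n=="top" else (255,205,360,300)
    c=cv2.cvtColor(up(im,*b,k2),cv2.COLOR_BGR2HSV)
    m=(c[...,0]>12)&(c[...,0]<32)&(c[...,1]>90)&(c[...,2]>110)
    Y[n]=sorted([(q[0]+b[:2],q[1]) for q in comps(m,k2,amin=8)],key=lambda q:q[0][0])
    print(n,[(np.round(q,1).tolist(),round(a)) for q,a in Y[n]])
for a,b in zip(Y["top"],Y["scene"][::-1]):
    p,e=tri(a[0],b[0]); print("post",np.round(p*1000,1),round(e*1000,1), np.round(onz("top",a[0],.035)*1000,1))
E
```

```text
50 top [([345.2, 216.1], 275.3)]
  rect mm ((507.4137878417969, -180.82078552246094), (45.29254150390625, 44.621742248535156), 30.871505737304688)
50 scene [([224.2, 261.1], 212.7), ([226.5, 275.0], 36.9)]
  tri [ 506.9 -182.1   56.2] gap 2.1
38 top [([257.1, 241.9], 133.9), ([264.2, 240.6], 7.0)]
  rect mm ((436.776611328125, 48.282047271728516), (31.48246955871582, 30.968364715576172), 65.01262664794922)
38 scene [([258.9, 196.4], 73.9), ([259.3, 211.6], 29.1)]
  tri [436.2  47.7  56.3] gap 1.7
26 top [([294.5, 233.9], 49.8)]
  rect mm ((458.7479553222656, -48.96909713745117), (17.792285919189453, 19.569002151489258), 0.6816471815109253)
26 scene [([242.8, 220.5], 24.9), ([244.9, 236.5], 18.1)]
  tri [458.2 -49.6  57.6] gap 2.0
14 top [([388.1, 244.5], 11.4), ([379.5, 242.6], 11.2)]
  rect mm ((435.2071533203125, -292.2652587890625), (8.882256507873535, 10.141767501831055), 66.18716430664062)
14 scene [([176.1, 290.7], 39.4), ([173.8, 280.1], 22.8), ([172.8, 275.5], 6.0)]
  tri [ 438.4 -303.8    5.7] gap 7.1
top [([236.0, 162.1], 43), ([265.1, 164.5], 43), ([294.0, 167.0], 42), ([323.2, 169.4], 43)]
scene [([277.8, 278.0], 47), ([298.0, 258.8], 43), ([317.0, 240.7], 41), ([335.1, 223.6], 37), ([355.9, 293.6], 70)]
post [ 730.7  155.  -309.8] 6.9 [[652.5 111.4  35. ]]
post [657.5  48.   85.4] 54.9 [[646.9  32.2  35. ]]
post [651.6 -27.2  86.2] 54.8 [[641.1 -46.5  35. ]]
post [ 646.  -102.4   87.3] 55.0 [[ 635.5 -125.6   35. ]]
```

```bash
python3 - <<'E'
from h import *
T=cv2.imread("raw_top0.png")
print("14",[np.round(v*1000,1) for v in tri([388.1,244.5],[172.8,275.5])])
for a,b in zip([(236.0,162.1),(265.1,164.5),(294.0,167.0),(323.2,169.4)],[(335.1,223.6),(317.0,240.7),(298.0,258.8),(277.8,278.0)]):
    p,e=tri(a,b); print("post",np.round(p*1000,1),round(e*1000,1))
# deck outline in top
hsv=cv2.cvtColor(T,cv2.COLOR_BGR2HSV); m=(hsv[...,1]<80)|((hsv[...,0]<35)&(hsv[...,1]>90)); m[:,:]&=1; m[:145]=0;m[190:]=0;m[:,:210]=0;m[:,350:]=0
q=max(comps(m),key=lambda q:q[1]); r=cv2.minAreaRect((onz("top",q[2],.025)[:,:2]*1000).astype(np.float32)); print("deck",r)
# clip direction of nozzle 14 & 26 in top
for s,(x0,y0,x1,y1),ctr in((14,(374,232,397,255),(435.5,-293)),(26,(284,220,306,245),(458.5,-49))):
    c=cv2.cvtColor(up(T,x0,y0,x1,y1,6),cv2.COLOR_BGR2HSV); m=(c[...,1]<90)
    m=m&(c[...,2]>100)
    q=max(comps(m,6),key=lambda q:q[1]); w=onz("top",q[2]+[x0,y0],.012)[:,:2]*1000-ctr
    rad=np.hypot(*w.T); an=np.degrees(np.arctan2(w[:,1],w[:,0])); sel=rad>19.5
    print(s,"outline far pts",rad.max().round(1),np.round([an[sel].min(),an[sel].mean(),an[sel].max()],1))
    h,_=np.histogram(an,bins=range(-180,181,20),weights=rad); n,_=np.histogram(an,bins=range(-180,181,20)); print(np.round(h/np.maximum(n,1),0))
t=up(T,374,232,397,255,1); cv2.imwrite("pics/n14.png",cv2.resize(t,(460,460),interpolation=cv2.INTER_CUBIC))
E
```

```text
14 [array([ 434.3, -293.2,   57.8]), np.float64(1.9)]
post [653.4 111.9  29.5] 0.5
post [647.6  32.1  29.7] 1.0
post [641.8 -47.   28.9] 1.4
post [ 636.2 -126.8   28.9] 1.7Traceback (most recent call last):
  File "<stdin>", line 7, in <module>
numpy._core._exceptions._UFuncOutputCastingError: Cannot cast ufunc 'bitwise_and' output from dtype('int64') to dtype('bool') with casting rule 'same_kind'
```

```bash
python3 - <<'E'
from h import *
T=cv2.imread("raw_top0.png")
hsv=cv2.cvtColor(T,cv2.COLOR_BGR2HSV); m=(hsv[...,1]<80)|((hsv[...,0]<35)&(hsv[...,1]>90)); m[:145]=0;m[190:]=0;m[:,:210]=0;m[:,350:]=0
q=max(comps(m),key=lambda q:q[1]); r=cv2.minAreaRect((onz("top",q[2],.025)[:,:2]*1000).astype(np.float32)); print("deck",r)
for s,(x0,y0,x1,y1),ctr in((14,(374,232,397,255),(434.5,-293)),(26,(284,220,306,245),(458.5,-49))):
    c=cv2.cvtColor(up(T,x0,y0,x1,y1,6),cv2.COLOR_BGR2HSV); m=(c[...,1]<90)&(c[...,2]>100)
    q=max(comps(m,6),key=lambda q:q[1]); w=onz("top",q[2]+[x0,y0],.012)[:,:2]*1000-ctr
    rad=np.hypot(*w.T); an=np.degrees(np.arctan2(w[:,1],w[:,0])); sel=rad>20
    print(s,rad.max().round(1),np.round(np.sort(an[sel])[::6],0))
t=up(T,374,232,397,255,1); cv2.imwrite("pics/n14.png",cv2.resize(t,(460,460),interpolation=cv2.INTER_CUBIC))
E
```

```text
deck ((644.3381958007812, -7.5435943603515625), (320.6283874511719, 67.63500213623047), 86.0243148803711)
14 25.8 [-93. -86. -79. -73. -64. -48. -44. -38. -32. -27. -20. -13.  -7.  -1.
   5.]
26 24.5 [-55. -49. -42. -34. -25. -19. -11.  -5.   2.   8.  15.  20.  29.]
```

View pics/n14.png

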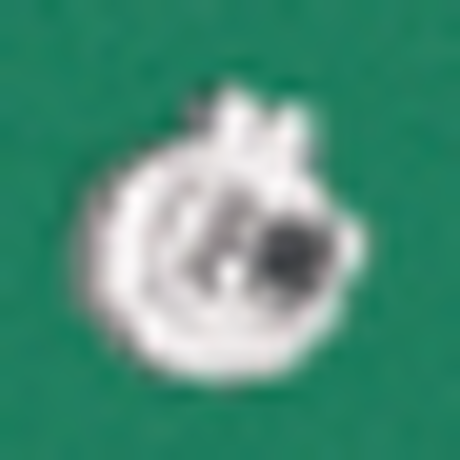

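The enlarged nozzle 14 has its collar centre at (218,255) and its clip at about (265,120), so its yaw is about -20°. Yaws for the others are 26: +1°, 38: -25°, 50: +31°. The mouth tops triangulate to about 57 mm high, and the posts lie at (653,112), (647.5,32), (642,-47) and (636,-127) mm.

I'll start with nozzle_38, going to post b.

Call:
{"method": "step_arm", "body": {
  "increments": [
    [[25,-36,0],[0,0,-0.118]],
    [[25,-36,0],[0,0,-0.118]],
    [[25,-36,0],[0,0,-0.118]],
    [[25,-36,0],[0,0,-0.118]],
    [[25,-36,0],[0,0,-0.118]],
    [[25,-36,0],[0,0,-0.118]],
    [[25,-36,0],[0,0,-0.118]],
    [[25,-36,0],[0,0,-0.118]]
  ],
  "fingers": 0.4,
  "grip_force": 40
}}

```text
time: 0.77
eef_pos: [0.4275, 0.3563, 0.1994]
tcp_rot: [0.609, 0.794, -0.0, -0.0]
contact_force: [0.5, -0.2, -0.3]
opening: 0.701
finger_force: 0.0
```

Call:
{"method": "step_arm", "body": {
  "increments": [
    [[0,-37,0],[0,0,-0.118]],
    [[0,-37,0],[0,0,-0.118]],
    [[0,-37,0],[0,0,-0.118]],
    [[0,-37,0],[0,0,-0.118]],
    [[0,-37,0],[0,0,-0.118]],
    [[0,-37,0],[0,0,-0.118]],
    [[0,-37,-20],[0,0,0]],
    [[0,-36,-20],[0,0,0]]
  ]
}}

```text
time: 1.43
eef_pos: [0.4277, 0.0618, 0.1608]
tcp_rot: [0.844, 0.536, 0.002, 0.001]
contact_force: [0.4, 0.0, -0.4]
opening: 0.7
finger_force: 0.0
```

Call:
{"method": "step_arm", "body": {
  "increments": [
    [[0,0,-10],[0,0,0]],
    [[0,0,-10],[0,0,0]]
  ]
}}

```text
time: 1.6
eef_pos: [0.4265, 0.0621, 0.1386]
tcp_rot: [0.846, 0.534, -0.001, -0.001]
contact_force: [-0.1, 1.0, 0.4]
opening: 0.699
finger_force: 0.0
```

Call:
{"method": "step_arm", "body": {
  "increments": [
    [[10,-14,-10],[0,0,0]],
    [[0,0,-20],[0,0,0]],
    [[0,0,-20],[0,0,0]],
    [[0,0,0],[0,0,0]],
    [[0,0,0],[0,0,0]]
  ]
}}

```text
time: 2.02
eef_pos: [0.4361, 0.0507, 0.089]
tcp_rot: [0.844, 0.536, -0.001, -0.001]
contact_force: [-0.1, 0.2, -0.1]
opening: 0.7
finger_force: 0.0
```

```bash
python3 - <<'E'
from h import *
o=[]
for n,b in(("scene",(200,130,340,270)),("top",(190,170,330,310))):
    im=cams.read_camera(n)[:,:,::-1]; o.append(cv2.resize(im[b[1]:b[3],b[0]:b[2]],(400,400),interpolation=cv2.INTER_CUBIC))
cv2.imwrite("pics/g1.png",np.hstack(o))
E
```

```text
(no output)
```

View pics/g1.png

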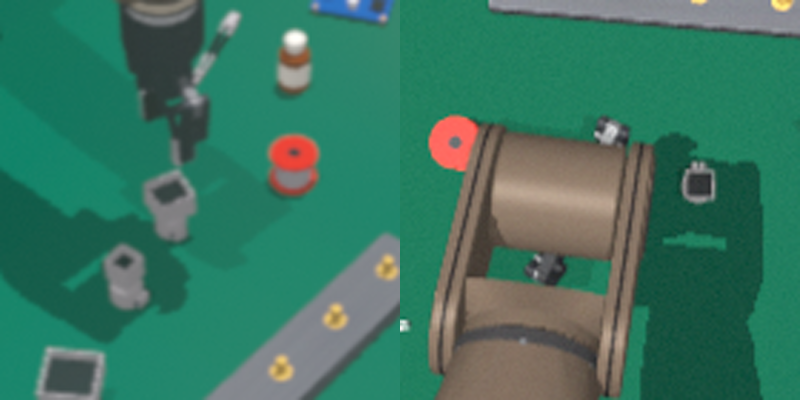

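The gripper fingers straddle the 38 mouth (scene crop (170,190)) with no contact, and nothing else has moved. I'll descend and grip.

Call:
{"method": "step_arm", "body": {
  "increments": [
    [[0,-3,-20],[0,0,0]],
    [[0,0,-20],[0,0,0]],
    [[0,0,-18],[0,0,0]],
    [[0,0,0],[0,0,0]]
  ]
}}

```text
time: 2.45
eef_pos: [0.4354, 0.0472, 0.0303]
tcp_rot: [0.844, 0.536, -0.002, -0.001]
contact_force: [-0.7, -0.1, -0.2]
opening: 0.701
finger_force: 0.0
```

Call:
{"method": "step_arm", "body": {
  "increments": [
    [[0,0,0],[0,0,0]],
    [[0,0,0],[0,0,0]],
    [[0,0,0],[0,0,0]],
    [[0,0,0],[0,0,0]],
    [[0,0,0],[0,0,0]],
    [[0,0,0],[0,0,0]]
  ],
  "fingers": -1
}}

```text
time: 2.95
eef_pos: [0.4376, 0.0465, 0.0327]
tcp_rot: [0.844, 0.536, 0.001, 0.0]
contact_force: [0.2, -0.2, 0.0]
opening: -0.001
finger_force: 0.0
```

The fingers shut on nothing, so I'll look.

```bash
python3 - <<'E'
from h import *
o=[]
for n,b in(("scene",(200,130,340,270)),("top",(190,170,330,310))):
    im=cams.read_camera(n)[:,:,::-1]; o.append(cv2.resize(im[b[1]:b[3],b[0]:b[2]],(400,400),interpolation=cv2.INTER_CUBIC))
cv2.imwrite("pics/g2.png",np.hstack(o))
E
```

```text
(no output)
```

View pics/g2.png

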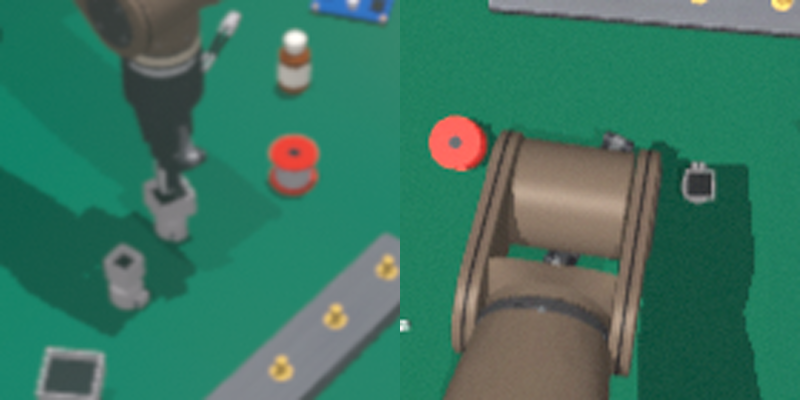

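```bash
python3 - <<'E'
from h import *
from plant import readout
s=readout.get_state(); p=s["eef_pos"]; print(p,s["opening"])
for n,b in(("scene",(200,130)),("top",(190,170))):
    c=C[n]; r=R.from_quat(c["rotation"]); 
    for P in (p,p+[0,0,.03],p+[0,0,.06],np.array([.4365,.048,.058])):
        q=r.inv().apply(P-np.array(c["eye"])); q=np.array([q[0],-q[1],-q[2]])
        u=[c["cx"]+c["fx"]*q[0]/q[2],c["cy"]+c["fy"]*q[1]/q[2]]; print(n,np.round(u,1),np.round((np.array(u)-b)*400/140))
im=cams.read_camera("scene")[:,:,::-1]
cv2.imwrite("pics/g3.png",cv2.resize(im[150:220,220:300],(800,700))[:600])
E
```

```text
[0.43731567 0.04653838 0.03232165] 0.0019595353906788813
scene [259.5 202.5] [170. 207.]
scene [259.1 195.3] [169. 187.]
scene [258.7 187.9] [168. 165.]
scene [259.3 196. ] [169. 188.]
top [258.3 241.9] [195. 205.]
top [257.6 241.7] [193. 205.]
top [256.9 241.5] [191. 204.]
top [257.2 242. ] [192. 206.]
```

View pics/g3.png

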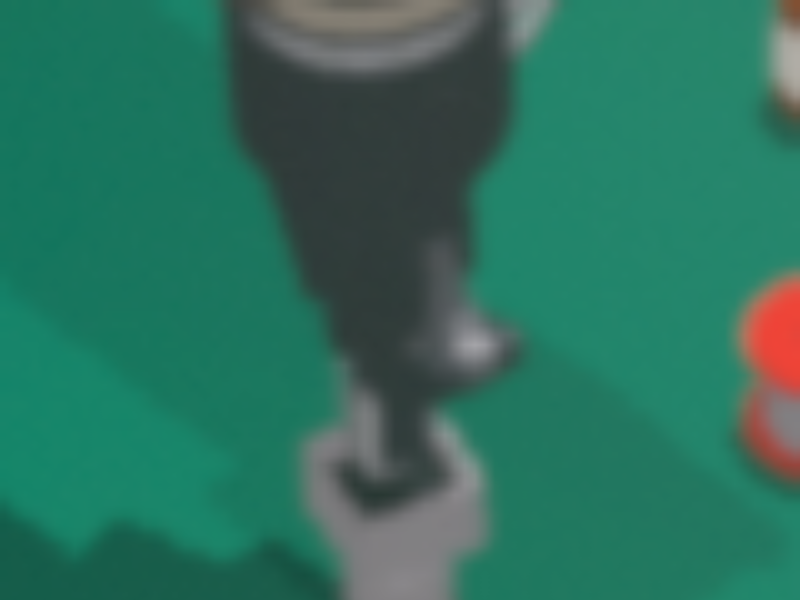

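The picture shows the shut fingers inside the hollow mouth at g3 (380,475), and the nozzle itself has not moved. I'll lift straight out and re-measure.

Call:
{"method": "step_arm", "body": {
  "increments": [
    [[0,0,20],[0,0,0]],
    [[0,0,20],[0,0,0]],
    [[0,0,20],[0,0,0]],
    [[0,0,20],[0,0,0]],
    [[-1,1,5],[0,0,0]]
  ]
}}

```text
time: 3.52
eef_pos: [0.4384, 0.0472, 0.1204]
tcp_rot: [0.844, 0.536, 0.002, 0.002]
contact_force: [0.7, -0.1, 0.8]
opening: 0.005
finger_force: 0.0
```

Call:
{"method": "step_arm", "body": {
  "increments": [
    [[0,0,0],[0,0,0]],
    [[0,0,0],[0,0,0]],
    [[0,0,0],[0,0,0]],
    [[0,0,0],[0,0,0]],
    [[0,0,0],[0,0,0]],
    [[0,0,0],[0,0,0]],
    [[0,0,0],[0,0,0]],
    [[0,0,0],[0,0,0]]
  ],
  "fingers": 0.4
}}

```text
time: 4.18
eef_pos: [0.436, 0.0476, 0.1167]
tcp_rot: [0.844, 0.536, -0.0, -0.0]
contact_force: [0.4, -0.5, 0.1]
opening: 0.701
finger_force: 0.0
```

```bash
python3 - <<'E'
from h import *
im=cams.read_camera("scene")[:,:,::-1]
cv2.imwrite("pics/g4.png",cv2.resize(im[140:220,210:310],(750,600),interpolation=cv2.INTER_CUBIC))
E
```

```text
(no output)
```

View pics/g4.png

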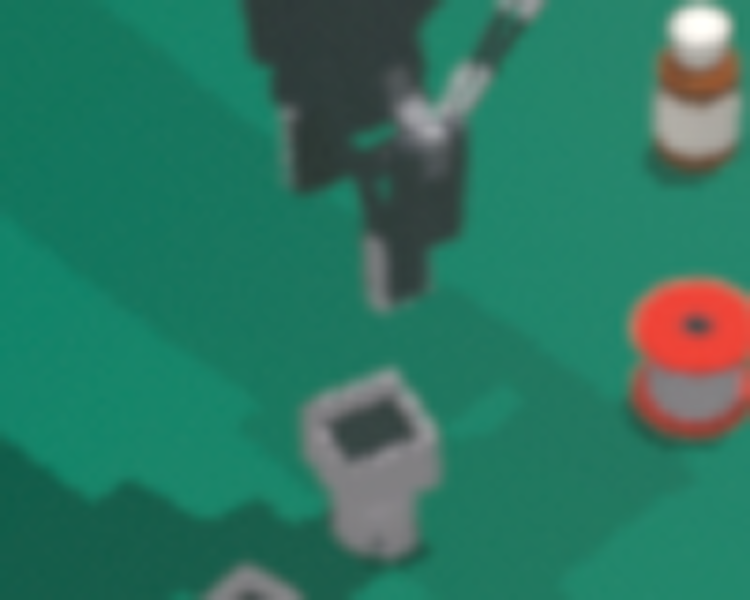

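The nozzle stands unmoved with its mouth centre at g4 (372,425). The finger tips, at g4 (385,300) and (300,185), look higher than the reported TCP implies. I'll measure where the tips really are by masking them clear of the nozzle, shut and then open.

Call:
{"method": "step_arm", "body": {
  "increments": [
    [[0,0,20],[0,0,0]],
    [[0,0,20],[0,0,0]],
    [[0,0,20],[0,0,0]],
    [[0,0,0],[0,0,0]],
    [[0,0,0],[0,0,0]],
    [[0,0,0],[0,0,0]],
    [[0,0,0],[0,0,0]],
    [[0,0,0],[0,0,0]]
  ],
  "fingers": -1
}}

```text
time: 4.9
eef_pos: [0.4352, 0.0476, 0.1755]
tcp_rot: [0.844, 0.536, -0.001, -0.001]
contact_force: [-0.8, -0.3, 0.3]
opening: 0.0
finger_force: 0.0
```

```bash
cat >> h.py <<'E'
def proj(n,P):
    c=C[n]; r=R.from_quat(c["rotation"]).inv()
    K=np.array([[c["fx"],0,c["cx"]],[0,c["fy"],c["cy"]],[0,0,1.]])
    q=r.apply(np.atleast_2d(P)-np.array(c["eye"]))*[1,-1,-1]
    return cv2.projectPoints(q,np.zeros(3),np.zeros(3),K,np.array(c["distortion"]))[0].reshape(-1,2)
E
python3 - <<'E'
from h import *
from plant import readout
s=readout.get_state(); p=s["eef_pos"]; print(p,s["opening"])
im=cams.read_camera("scene")[:,:,::-1]; cv2.imwrite("raw_tip.png",im)
hsv=cv2.cvtColor(im,cv2.COLOR_BGR2HSV); m=(hsv[...,1]<110); m[:100]=0; m[188:]=0; m[:,:225]=0; m[:,290:]=0
for y in range(140,190,2):
    xs=np.nonzero(m[y])[0]; print(y,(xs.min(),xs.max(),len(xs)) if len(xs) else None)
print(proj("scene",[p,p+[0,0,.03],p+[0,0,.1]]))
t=cams.read_camera("top")[:,:,::-1]; cv2.imwrite("raw_tipt.png",t)
a=cv2.resize(im[110:210,200:320],(480,400),interpolation=cv2.INTER_CUBIC); b=cv2.resize(t[200:280,220:284],(320,400),interpolation=cv2.INTER_CUBIC)
cv2.imwrite("pics/g5.png",np.hstack([a,b]))
E
```

```text
[0.43523455 0.04764464 0.17551566] 0.00011358036971332906
140 (np.int64(250), np.int64(282), 26)
142 (np.int64(250), np.int64(280), 22)
144 (np.int64(251), np.int64(269), 19)
146 (np.int64(251), np.int64(276), 18)
148 (np.int64(251), np.int64(275), 19)
150 (np.int64(251), np.int64(275), 16)
152 (np.int64(251), np.int64(274), 16)
154 (np.int64(252), np.int64(272), 14)
156 (np.int64(252), np.int64(271), 15)
158 (np.int64(253), np.int64(270), 10)
160 (np.int64(266), np.int64(268), 3)
162 None
164 None
166 None
168 None
170 None
172 None
174 None
176 None
178 None
180 None
182 None
184 None
186 None
188 None
[[257.14795608 165.51665075]
 [256.67271202 157.13216646]
 [255.49745485 136.41583122]]
```

View pics/g5.png

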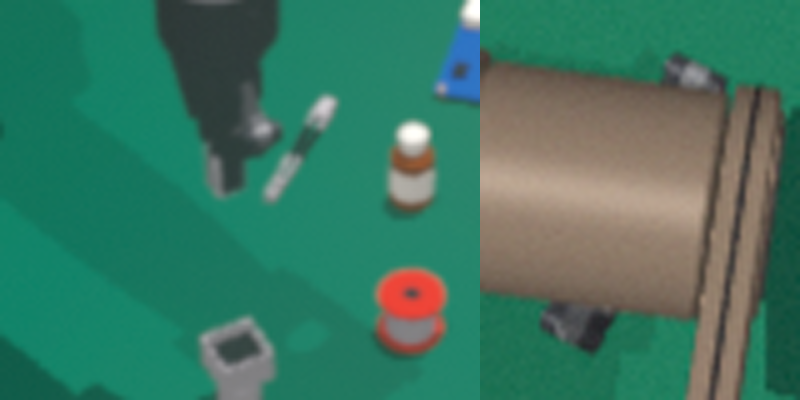

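The shut tip is at g5 (222,195), full frame (255.5,158.7), while the reported TCP projects to (257.1,165.5). The real tips are therefore about 24 mm above the reported TCP, with xy agreeing in the top view. That explains the miss, so I'll apply the offset and retry.

Call:
{"method": "step_arm", "body": {
  "increments": [
    [[1,0,0],[0,0,0]],
    [[0,0,0],[0,0,0]],
    [[0,0,0],[0,0,0]],
    [[0,0,-30],[0,0,0]],
    [[0,0,-30],[0,0,0]],
    [[0,0,-30],[0,0,0]],
    [[0,0,-20],[0,0,0]],
    [[0,0,-15],[0,0,0]]
  ],
  "fingers": 0.4
}}

```text
time: 5.67
eef_pos: [0.4355, 0.0478, 0.0496]
tcp_rot: [0.844, 0.536, -0.001, -0.001]
contact_force: [-0.2, 0.1, -0.9]
opening: 0.7
finger_force: 0.0
```

Call:
{"method": "step_arm", "body": {
  "increments": [
    [[0,0,-15],[0,0,0]],
    [[0,0,-10],[0,0,0]],
    [[0,0,-8],[0,0,0]],
    [[0,0,-5],[0,0,0]],
    [[0,0,0],[0,0,0]]
  ]
}}

```text
time: 6.08
eef_pos: [0.4367, 0.0476, 0.0133]
tcp_rot: [0.844, 0.536, -0.001, -0.0]
contact_force: [-0.5, -0.2, 0.6]
opening: 0.7
finger_force: 0.0
```

Call:
{"method": "step_arm", "body": {
  "increments": [
    [[0,0,0],[0,0,0]],
    [[0,0,0],[0,0,0]],
    [[0,0,0],[0,0,0]],
    [[0,0,0],[0,0,0]],
    [[0,0,0],[0,0,0]],
    [[0,0,0],[0,0,0]]
  ],
  "fingers": -1
}}

```text
time: 6.58
eef_pos: [0.4379, 0.0475, 0.015]
tcp_rot: [0.844, 0.536, 0.001, 0.0]
contact_force: [-0.6, 0.5, 5.9]
opening: 0.431
finger_force: 40.6
```

Gripped at opening 0.43, which is about 38 mm. I'll lift and carry it over post b.

Call:
{"method": "step_arm", "body": {
  "increments": [
    [[0,0,10],[0,0,0]],
    [[0,0,20],[0,0,0]],
    [[0,0,30],[0,0,0]],
    [[0,0,30],[0,0,0]],
    [[20,0,0],[0,0,0]],
    [[30,-2,0],[0,0,0]],
    [[35,-3,0],[0,0,0]],
    [[35,-3,0],[0,0,0]]
  ]
}}

```text
time: 7.25
eef_pos: [0.5582, 0.0396, 0.1045]
tcp_rot: [0.844, 0.536, 0.0, 0.0]
contact_force: [-1.1, -0.8, 0.4]
opening: 0.433
finger_force: 40.3
```

Call:
{"method": "step_arm", "body": {
  "increments": [
    [[35,-3,0],[0,0,0]],
    [[30,-3,0],[0,0,0]],
    [[20,-1,0],[0,0,0]],
    [[5,0,0],[0,0,0]],
    [[0,0,0],[0,0,0]],
    [[0,0,0],[0,0,0]]
  ]
}}

```text
time: 7.75
eef_pos: [0.6459, 0.0327, 0.1035]
tcp_rot: [0.844, 0.536, -0.001, -0.001]
contact_force: [0.2, 0.6, -0.6]
opening: 0.437
finger_force: 40.3
```

```bash
python3 - <<'E'
from h import *
from plant import readout
s=readout.get_state(); p=s["eef_pos"]; print(p,s["opening"],s["contact_force"])
im=cams.read_camera("scene")[:,:,::-1]; cv2.imwrite("raw_s1.png",im); t=cams.read_camera("top")[:,:,::-1]; cv2.imwrite("raw_t1.png",t)
print("post b",proj("scene",[[.6475,.032,.043],[.6475,.032,.12]]))
a=cv2.resize(im[150:270,250:370],(480,480),interpolation=cv2.INTER_CUBIC); b=cv2.resize(t[110:230,220:300],(320,480),interpolation=cv2.INTER_CUBIC)
cv2.imwrite("pics/g6.png",np.hstack([a,b]))
E
```

```text
[0.64590809 0.03274472 0.10346712] 0.4372940858316206 [ 0.20543568  0.55157982 -0.56673283]
post b [[317.34701794 237.56128058]
 [318.75941462 218.7673726 ]]
```

View pics/g6.png

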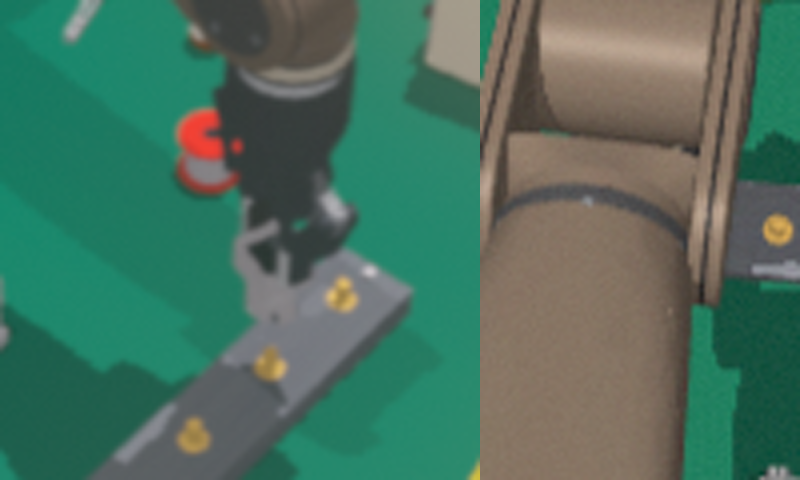

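The 38 hangs upright over post b: collar at g6 (270,315), post foot at (270,370). I'll lower it.

Call:
{"method": "step_arm", "body": {
  "increments": [
    [[1,0,-20],[0,0,0]],
    [[0,0,-15],[0,0,0]],
    [[0,0,-12],[0,0,0]],
    [[0,0,-8],[0,0,0]],
    [[0,0,-4],[0,0,0]],
    [[0,0,-2],[0,0,0]],
    [[0,0,0],[0,0,0]]
  ]
}}

```text
time: 8.43
eef_pos: [0.6481, 0.0326, 0.0431]
tcp_rot: [0.844, 0.536, 0.0, -0.0]
contact_force: [0.0, -0.1, -0.4]
opening: 0.429
finger_force: 40.3
```

Call:
{"method": "step_arm", "body": {
  "increments": [
    [[0,0,-1],[0,0,0]],
    [[0,0,-1],[0,0,0]],
    [[0,0,0],[0,0,0]]
  ]
}}

```text
time: 8.68
eef_pos: [0.6485, 0.0325, 0.0415]
tcp_rot: [0.844, 0.536, 0.0, 0.0]
contact_force: [0.1, 0.5, -1.2]
opening: 0.429
finger_force: 40.3
```

Call:
{"method": "step_arm", "body": {
  "increments": [
    [[0,0,-1],[0,0,0]],
    [[0,0,-1],[0,0,0]],
    [[0,0,0],[0,0,0]]
  ]
}}

```text
time: 8.93
eef_pos: [0.6486, 0.0326, 0.0401]
tcp_rot: [0.844, 0.536, 0.0, 0.0]
contact_force: [-1.8, 0.2, 3.2]
opening: 0.431
finger_force: 40.8
```

Call:
{"method": "step_arm", "body": {
  "increments": [
    [[0,0,0],[0,0,0]],
    [[0,0,0],[0,0,0]],
    [[0,0,0],[0,0,0]],
    [[0,0,0],[0,0,0]],
    [[0,0,10],[0,0,0]],
    [[0,0,25],[0,0,0]],
    [[0,0,30],[0,0,0]],
    [[0,0,30],[0,0,0]]
  ],
  "fingers": 0.4
}}

```text
time: 9.6
eef_pos: [0.6475, 0.0326, 0.1348]
tcp_rot: [0.844, 0.536, -0.001, -0.001]
contact_force: [0.9, -0.1, 0.3]
opening: 0.698
finger_force: 0.0
```

Now nozzle_26 at (458.5,-49).

Call:
{"method": "step_arm", "body": {
  "increments": [
    [[-31,-13,0],[0,0,0.08]],
    [[-31,-13,0],[0,0,0.08]],
    [[-31,-14,0],[0,0,0.08]],
    [[-31,-14,0],[0,0,0.08]],
    [[-31,-14,0],[0,0,0.08]],
    [[-31,-14,0],[0,0,0.06]],
    [[-3,0,-20],[0,0,0]],
    [[0,0,-20],[0,0,0]]
  ],
  "fingers": 0.13
}}

```text
time: 10.27
eef_pos: [0.4592, -0.0505, 0.0961]
tcp_rot: [0.701, 0.714, 0.001, 0.003]
contact_force: [-0.0, -0.4, -0.8]
opening: 0.56
finger_force: 0.0
```

Call:
{"method": "step_arm", "body": {
  "increments": [
    [[0,0,-20],[0,0,0]],
    [[0,0,0],[0,0,0]],
    [[0,0,0],[0,0,0]]
  ]
}}

```text
time: 10.52
eef_pos: [0.4585, -0.0493, 0.0739]
tcp_rot: [0.7, 0.714, -0.0, -0.001]
contact_force: [0.5, -0.4, 0.5]
opening: 0.564
finger_force: 0.0
```

Call:
{"method": "step_arm", "body": {
  "increments": [
    [[0,0,-20],[0,0,0]],
    [[0,0,-20],[0,0,0]],
    [[0,0,-15],[0,0,0]],
    [[0,0,-7],[0,0,0]],
    [[0,0,0],[0,0,0]]
  ]
}}

```text
time: 10.93
eef_pos: [0.459, -0.0493, 0.0118]
tcp_rot: [0.7, 0.714, -0.0, -0.001]
contact_force: [-1.0, -0.3, -0.2]
opening: 0.563
finger_force: 0.0
```

Call:
{"method": "step_arm", "body": {
  "increments": [
    [[0,0,0],[0,0,0]],
    [[0,0,0],[0,0,0]],
    [[0,0,0],[0,0,0]],
    [[0,0,0],[0,0,0]],
    [[0,0,0],[0,0,0]],
    [[0,0,0],[0,0,0]]
  ],
  "fingers": -1
}}

```text
time: 11.43
eef_pos: [0.4604, -0.0499, 0.0136]
tcp_rot: [0.7, 0.714, 0.001, 0.001]
contact_force: [-1.1, -0.7, 5.4]
opening: 0.294
finger_force: 40.7
```

Gripped at 0.294, about 25–26 mm. On to post c.

Call:
{"method": "step_arm", "body": {
  "increments": [
    [[0,0,10],[0,0,0]],
    [[0,0,20],[0,0,0]],
    [[0,0,30],[0,0,0]],
    [[0,0,30],[0,0,0]],
    [[20,0,0],[0,0,0]],
    [[30,0,0],[0,0,0]],
    [[35,1,0],[0,0,0]],
    [[35,1,0],[0,0,0]]
  ]
}}

```text
time: 12.1
eef_pos: [0.5803, -0.0473, 0.1029]
tcp_rot: [0.7, 0.714, 0.0, 0.0]
contact_force: [-0.2, -0.3, -0.2]
opening: 0.291
finger_force: 40.0
```

Call:
{"method": "step_arm", "body": {
  "increments": [
    [[35,0,0],[0,0,0]],
    [[20,0,0],[0,0,0]],
    [[8,0,0],[0,0,0]],
    [[0,0,0],[0,0,0]],
    [[0,0,0],[0,0,0]]
  ]
}}

```text
time: 12.52
eef_pos: [0.6411, -0.0472, 0.1016]
tcp_rot: [0.7, 0.714, -0.001, -0.001]
contact_force: [0.0, 0.1, -0.8]
opening: 0.293
finger_force: 39.9
```

Lower by about 62 mm to reach a reported z of about 38.6.

Call:
{"method": "step_arm", "body": {
  "increments": [
    [[0,0,-20],[0,0,0]],
    [[0,0,-15],[0,0,0]],
    [[0,0,-12],[0,0,0]],
    [[0,0,-8],[0,0,0]],
    [[0,0,-4],[0,0,0]],
    [[0,0,-2],[0,0,0]],
    [[0,0,-1],[0,0,0]],
    [[0,0,0],[0,0,0]]
  ]
}}

```text
time: 13.18
eef_pos: [0.6425, -0.0476, 0.0407]
tcp_rot: [0.7, 0.714, 0.0, 0.0]
contact_force: [-0.0, 0.9, -0.7]
opening: 0.292
finger_force: 40.0
```

Call:
{"method": "step_arm", "body": {
  "increments": [
    [[0,0,-1],[0,0,0]],
    [[0,0,0],[0,0,0]]
  ]
}}

```text
time: 13.35
eef_pos: [0.6426, -0.0475, 0.0397]
tcp_rot: [0.7, 0.714, 0.0, 0.001]
contact_force: [0.6, 0.4, -0.7]
opening: 0.289
finger_force: 40.0
```

Call:
{"method": "step_arm", "body": {
  "increments": [
    [[0,0,-1],[0,0,0]],
    [[0,0,-0.5],[0,0,0]],
    [[0,0,0],[0,0,0]]
  ]
}}

```text
time: 13.6
eef_pos: [0.6427, -0.0476, 0.0387]
tcp_rot: [0.7, 0.714, 0.0, 0.0]
contact_force: [-1.7, -0.6, 4.7]
opening: 0.289
finger_force: 40.5
```

Call:
{"method": "step_arm", "body": {
  "increments": [
    [[0,0,0],[0,0,0]],
    [[0,0,0],[0,0,0]],
    [[0,0,0],[0,0,0]],
    [[0,0,0],[0,0,0]],
    [[0,0,10],[0,0,0]],
    [[0,0,25],[0,0,0]],
    [[0,0,30],[0,0,0]],
    [[0,0,30],[0,0,0]]
  ],
  "fingers": 0.13
}}

```text
time: 14.27
eef_pos: [0.6415, -0.0473, 0.1333]
tcp_rot: [0.7, 0.714, -0.0, -0.001]
contact_force: [1.5, -0.6, -0.1]
opening: 0.567
finger_force: 0.0
```

Call:
{"method": "step_arm", "body": {
  "increments": [
    [[-30,0,5],[0,0,-0.05]],
    [[-26,-28,0],[0,0,-0.05]],
    [[-26,-28,0],[0,0,-0.05]],
    [[-26,-28,0],[0,0,-0.05]],
    [[-25,-32,0],[0,0,-0.05]],
    [[-25,-32,0],[0,0,-0.04]],
    [[-25,-32,0],[0,0,-0.04]],
    [[-25,-32,0],[0,0,-0.04]]
  ],
  "fingers": -0.06
}}

```text
time: 14.93
eef_pos: [0.4329, -0.2607, 0.1385]
tcp_rot: [0.82, 0.573, 0.0, 0.001]
contact_force: [1.4, -0.6, -0.0]
opening: 0.47
finger_force: 0.0
```

Call:
{"method": "step_arm", "body": {
  "increments": [
    [[0,-33,0],[0,0,0]],
    [[0,0,-30],[0,0,0]],
    [[0,0,-20],[0,0,0]],
    [[0,0,0],[0,0,0]],
    [[0,0,0],[0,0,0]]
  ]
}}

```text
time: 15.35
eef_pos: [0.4334, -0.2919, 0.087]
tcp_rot: [0.819, 0.573, -0.0, -0.001]
contact_force: [0.3, -0.5, 0.6]
opening: 0.468
finger_force: 0.0
```

Call:
{"method": "step_arm", "body": {
  "increments": [
    [[1,-1,-20],[0,0,0]],
    [[0,0,-20],[0,0,0]],
    [[0,0,-18],[0,0,0]],
    [[0,0,-12],[0,0,0]],
    [[0,0,-6],[0,0,0]],
    [[0,0,0],[0,0,0]]
  ]
}}

```text
time: 15.85
eef_pos: [0.4351, -0.293, 0.0113]
tcp_rot: [0.819, 0.573, -0.0, -0.0]
contact_force: [0.0, -0.4, -0.6]
opening: 0.473
finger_force: 0.0
```

Call:
{"method": "step_arm", "body": {
  "increments": [
    [[0,0,0],[0,0,0]],
    [[0,0,0],[0,0,0]],
    [[0,0,0],[0,0,0]],
    [[0,0,0],[0,0,0]],
    [[0,0,0],[0,0,0]],
    [[0,0,0],[0,0,0]]
  ],
  "fingers": -1
}}

```text
time: 16.35
eef_pos: [0.436, -0.2942, 0.0128]
tcp_rot: [0.819, 0.573, 0.0, 0.001]
contact_force: [-0.5, 0.4, 5.8]
opening: 0.149
finger_force: 43.2
```

Gripped at 0.149, about 13–14 mm. Carry it to post d.

Call:
{"method": "step_arm", "body": {
  "increments": [
    [[0,0,10],[0,0,0]],
    [[0,0,20],[0,0,0]],
    [[0,0,30],[0,0,0]],
    [[0,0,30],[0,0,0]],
    [[15,10,0],[0,0,0]],
    [[25,20,0],[0,0,0]],
    [[30,25,0],[0,0,0]],
    [[30,25,0],[0,0,0]]
  ]
}}

```text
time: 17.02
eef_pos: [0.5355, -0.2127, 0.102]
tcp_rot: [0.82, 0.572, -0.0, -0.0]
contact_force: [0.1, -0.9, -0.1]
opening: 0.148
finger_force: 42.6
```

Call:
{"method": "step_arm", "body": {
  "increments": [
    [[30,25,0],[0,0,0]],
    [[30,25,0],[0,0,0]],
    [[25,22,0],[0,0,0]],
    [[15,13,0],[0,0,0]],
    [[0,1,0],[0,0,0]],
    [[0,0,0],[0,0,0]],
    [[0,0,0],[0,0,0]]
  ]
}}

```text
time: 17.6
eef_pos: [0.6342, -0.1275, 0.1011]
tcp_rot: [0.819, 0.573, -0.001, -0.001]
contact_force: [0.8, -0.2, -0.3]
opening: 0.145
finger_force: 42.6
```

```bash
python3 - <<'E'
from h import *
from plant import readout
s=readout.get_state(); print(s["eef_pos"])
im=cams.read_camera("scene")[:,:,::-1]; t=cams.read_camera("top")[:,:,::-1]
a=cv2.resize(im[190:310,240:360],(400,400),interpolation=cv2.INTER_CUBIC); b=cv2.resize(t[120:240,220:340],(400,400),interpolation=cv2.INTER_CUBIC)
cv2.imwrite("pics/g7.png",np.hstack([a,b]))
E
```

```text
[ 0.63418169 -0.12754096  0.10106705]
```

View pics/g7.png

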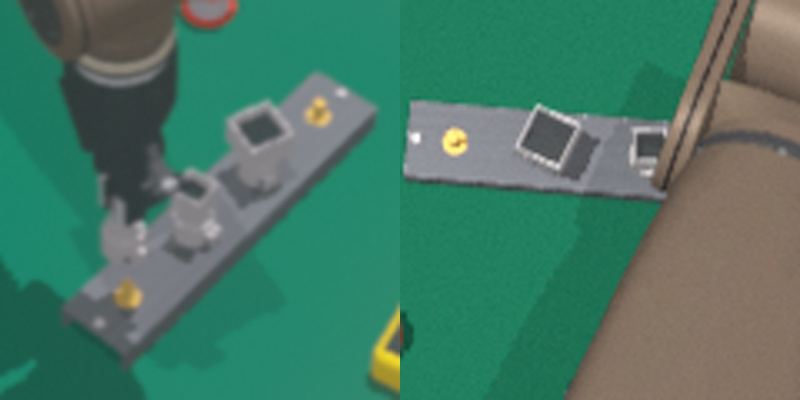

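The 38 and 26 stand upright on posts b and c (scene crop (260,140) and (195,205)), and the 14 hangs above post d at (125,290). Lower it.

Call:
{"method": "step_arm", "body": {
  "increments": [
    [[1,0,-20],[0,0,0]],
    [[0,0,-15],[0,0,0]],
    [[0,0,-12],[0,0,0]],
    [[0,0,-8],[0,0,0]],
    [[0,0,-4],[0,0,0]],
    [[0,0,-2],[0,0,0]],
    [[0,0,-1],[0,0,0]],
    [[0,0,0],[0,0,0]]
  ]
}}

```text
time: 18.37
eef_pos: [0.6366, -0.1277, 0.0401]
tcp_rot: [0.819, 0.573, 0.0, 0.0]
contact_force: [0.2, -0.2, -0.5]
opening: 0.149
finger_force: 42.5
```

Call:
{"method": "step_arm", "body": {
  "increments": [
    [[0,0,-1],[0,0,0]],
    [[0,0,-1],[0,0,0]],
    [[0,0,0],[0,0,0]]
  ]
}}

```text
time: 18.62
eef_pos: [0.6365, -0.1275, 0.038]
tcp_rot: [0.819, 0.573, 0.0, 0.0]
contact_force: [0.5, -0.6, -0.3]
opening: 0.149
finger_force: 42.6
```

Call:
{"method": "step_arm", "body": {
  "increments": [
    [[0,0,-1],[0,0,0]],
    [[0,0,0],[0,0,0]],
    [[0,0,0],[0,0,0]]
  ]
}}

```text
time: 18.87
eef_pos: [0.6367, -0.1276, 0.0379]
tcp_rot: [0.819, 0.573, 0.0, 0.0]
contact_force: [-1.2, 1.2, 5.2]
opening: 0.15
finger_force: 43.3
```

Call:
{"method": "step_arm", "body": {
  "increments": [
    [[0,0,0],[0,0,0]],
    [[0,0,0],[0,0,0]],
    [[0,0,0],[0,0,0]],
    [[0,0,0],[0,0,0]],
    [[0,0,10],[0,0,0]],
    [[0,0,25],[0,0,0]],
    [[0,0,30],[0,0,0]],
    [[0,0,30],[0,0,0]]
  ],
  "fingers": -0.06
}}

```text
time: 19.53
eef_pos: [0.6355, -0.1272, 0.1322]
tcp_rot: [0.819, 0.573, -0.0, -0.001]
contact_force: [0.6, -0.0, 0.1]
opening: 0.468
finger_force: 0.0
```

Call:
{"method": "step_arm", "body": {
  "increments": [
    [[-10,-4,5],[0,0,0.111]],
    [[-20,-8,0],[0,0,0.111]],
    [[-20,-8,0],[0,0,0.111]],
    [[-20,-8,0],[0,0,0.111]],
    [[-20,-8,0],[0,0,0.111]],
    [[-20,-8,0],[0,0,0.111]],
    [[-20,-8,0],[0,0,0.111]],
    [[0,-3,-10],[0,0,0.111]]
  ],
  "fingers": 0.7
}}

```text
time: 20.2
eef_pos: [0.5049, -0.1837, 0.1288]
tcp_rot: [0.492, 0.871, -0.0, 0.002]
contact_force: [0.7, 0.6, -0.3]
opening: 0.849
finger_force: 0.0
```

Call:
{"method": "step_arm", "body": {
  "increments": [
    [[0,0,-20],[0,0,0]],
    [[0,0,-20],[0,0,0]],
    [[0,0,0],[0,0,0]],
    [[0,0,0],[0,0,0]]
  ]
}}

```text
time: 20.53
eef_pos: [0.5054, -0.182, 0.086]
tcp_rot: [0.494, 0.87, 0.0, -0.001]
contact_force: [0.1, 0.4, 1.3]
opening: 0.847
finger_force: 0.0
```

Call:
{"method": "step_arm", "body": {
  "increments": [
    [[2,0,-20],[0,0,0]],
    [[0,0,-20],[0,0,0]],
    [[0,0,-18],[0,0,0]],
    [[0,0,-12],[0,0,0]],
    [[0,0,-6],[0,0,0]],
    [[0,0,0],[0,0,0]]
  ]
}}

```text
time: 21.03
eef_pos: [0.5079, -0.1822, 0.0101]
tcp_rot: [0.494, 0.87, 0.0, -0.001]
contact_force: [-0.9, 0.9, -0.6]
opening: 0.851
finger_force: 0.0
```

Call:
{"method": "step_arm", "body": {
  "increments": [
    [[0,0,0],[0,0,0]],
    [[0,0,0],[0,0,0]],
    [[0,0,0],[0,0,0]],
    [[0,0,0],[0,0,0]],
    [[0,0,0],[0,0,0]],
    [[0,0,0],[0,0,0]]
  ],
  "fingers": -1
}}

```text
time: 21.53
eef_pos: [0.5094, -0.1833, 0.0122]
tcp_rot: [0.494, 0.87, -0.0, 0.002]
contact_force: [-1.0, 0.7, 5.8]
opening: 0.574
finger_force: 42.0
```

Gripped at 0.574, about 50 mm. Carry it to post a, going round in front of the rack.

Call:
{"method": "step_arm", "body": {
  "increments": [
    [[0,0,10],[0,0,0]],
    [[0,0,25],[0,0,0]],
    [[0,0,35],[0,0,0]],
    [[0,0,35],[0,0,0]],
    [[5,15,0],[0,0,-0.05]],
    [[5,25,0],[0,0,-0.05]],
    [[5,30,0],[0,0,-0.05]],
    [[5,30,0],[0,0,-0.05]]
  ]
}}

```text
time: 22.2
eef_pos: [0.5277, -0.0815, 0.1158]
tcp_rot: [0.58, 0.815, 0.0, -0.0]
contact_force: [1.5, 0.4, -1.3]
opening: 0.574
finger_force: 41.8
```

Call:
{"method": "step_arm", "body": {
  "increments": [
    [[5,30,0],[0,0,-0.05]],
    [[10,30,0],[0,0,-0.05]],
    [[15,30,0],[0,0,-0.05]],
    [[20,30,0],[0,0,-0.05]],
    [[20,30,0],[0,0,-0.05]],
    [[25,25,0],[0,0,-0.05]],
    [[20,15,0],[0,0,0]],
    [[8,5,0],[0,0,0]]
  ]
}}

```text
time: 22.87
eef_pos: [0.6524, 0.1153, 0.1154]
tcp_rot: [0.693, 0.721, 0.0, -0.0]
contact_force: [-0.6, -0.0, -0.8]
opening: 0.572
finger_force: 41.8
```

Call:
{"method": "step_arm", "body": {
  "increments": [
    [[0,0,0],[0,0,0]],
    [[0,0,0],[0,0,0]],
    [[0,0,0],[0,0,0]]
  ]
}}

```text
time: 23.12
eef_pos: [0.6499, 0.1116, 0.115]
tcp_rot: [0.694, 0.72, -0.001, -0.001]
contact_force: [0.4, -0.5, -1.0]
opening: 0.571
finger_force: 41.8
```

Call:
{"method": "step_arm", "body": {
  "increments": [
    [[2,0,-25],[0,0,0]],
    [[0,0,-20],[0,0,0]],
    [[0,0,-15],[0,0,0]],
    [[0,0,-8],[0,0,0]],
    [[0,0,-4],[0,0,0]],
    [[0,0,-2],[0,0,0]],
    [[0,0,0],[0,0,0]]
  ]
}}

```text
time: 23.7
eef_pos: [0.6534, 0.1123, 0.042]
tcp_rot: [0.694, 0.72, 0.0, 0.0]
contact_force: [-0.4, 0.5, -0.6]
opening: 0.572
finger_force: 41.8
```

Call:
{"method": "step_arm", "body": {
  "increments": [
    [[0,0,-1],[0,0,0]],
    [[0,0,-1],[0,0,0]],
    [[0,0,-1],[0,0,0]],
    [[0,0,0],[0,0,0]]
  ]
}}

```text
time: 24.03
eef_pos: [0.6533, 0.1126, 0.0389]
tcp_rot: [0.694, 0.72, 0.0, 0.0]
contact_force: [-0.1, 0.2, -0.2]
opening: 0.579
finger_force: 41.8
```

Call:
{"method": "step_arm", "body": {
  "increments": [
    [[0,0,-1],[0,0,0]],
    [[0,0,-1],[0,0,0]],
    [[0,0,0],[0,0,0]]
  ]
}}

```text
time: 24.28
eef_pos: [0.6534, 0.1127, 0.0373]
tcp_rot: [0.693, 0.72, 0.0, 0.0]
contact_force: [-1.8, 0.2, 3.1]
opening: 0.573
finger_force: 42.2
```

Call:
{"method": "step_arm", "body": {
  "increments": [
    [[0,0,0],[0,0,0]],
    [[0,0,0],[0,0,0]],
    [[0,0,0],[0,0,0]],
    [[0,0,0],[0,0,0]],
    [[0,0,10],[0,0,0]],
    [[0,0,25],[0,0,0]],
    [[0,0,30],[0,0,0]],
    [[0,0,30],[0,0,0]]
  ],
  "fingers": 0.7
}}

```text
time: 24.95
eef_pos: [0.6525, 0.1125, 0.1324]
tcp_rot: [0.694, 0.72, -0.001, -0.001]
contact_force: [1.1, -0.2, 0.4]
opening: 0.85
finger_force: 0.0
```

Call:
{"method": "step_arm", "body": {
  "increments": [
    [[0,0,30],[0,0,0]],
    [[-20,20,20],[0,0,0]],
    [[-25,30,0],[0,0,0]],
    [[-25,30,0],[0,0,0]],
    [[-25,30,0],[0,0,0]],
    [[-25,30,0],[0,0,0]],
    [[-25,30,0],[0,0,0]],
    [[-10,10,0],[0,0,0]]
  ]
}}

```text
time: 25.62
eef_pos: [0.4951, 0.2958, 0.1824]
tcp_rot: [0.692, 0.722, 0.0, -0.001]
contact_force: [0.3, -0.6, 0.2]
opening: 0.851
finger_force: 0.0
```

```bash
python3 - <<'E'
from h import *
P=np.array([[.6534,.1119],[.6476,.0321],[.6418,-.047],[.6362,-.1268]])
im={n:np.ascontiguousarray(cams.read_camera(n)[:,:,::-1]) for n in("scene","top")}
mz=np.c_[P,np.full(4,.083)]
for n in im: print(n,"expected mouth centres",np.round(proj(n,mz),1).tolist())
a=cv2.resize(im["scene"][190:310,240:360],(400,400),interpolation=cv2.INTER_CUBIC); b=cv2.resize(im["top"][120:220,230:330],(400,400),interpolation=cv2.INTER_CUBIC)
cv2.imwrite("pics/g8.png",np.hstack([a,b]))
B={"scene":(290,135,320,170),"top":(155,240,172,262)}
for n in im:
    hsv=cv2.cvtColor(im[n],cv2.COLOR_BGR2HSV); h0=cv2.cvtColor(cv2.imread(f"raw_{n}0.png"),cv2.COLOR_BGR2HSV)
    for q,x in(("now",hsv),("start",h0)):
        x0,y0,x1,y1=B[n]; m=(x[y0:y1,x0:x1,0]<30)&(x[y0:y1,x0:x1,2]>60); ys,xs=np.nonzero(m); print("bottle",n,q,xs.mean().round(1),ys.mean().round(1))
E
```

```text
scene expected mouth centres [[336.6, 210.7], [318.1, 228.0], [298.7, 246.1], [277.9, 265.5]]
top expected mouth centres [[233.7, 157.7], [264.4, 160.3], [294.8, 162.9], [325.6, 165.5]]
bottle scene now 12.5 17.4
bottle scene start 12.5 17.2
bottle top now 9.9 10.5
bottle top start 9.4 10.5
```

View pics/g8.png

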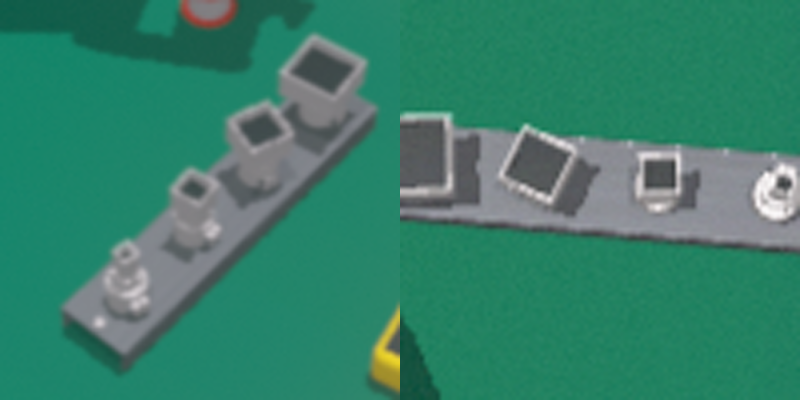

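All four stand on the rack. Their mouth centres in the scene crop, (322,68), (260,128), (195,187) and (126,253), fall within 0.5 px of where fully seated nozzles should appear. The flux bottle is unmoved, so I'm handing in.

```bash
python3 -c "
from plant import sign_off
print(sign_off())"
```

```text
the job is handed in; nothing more can be done
None
```

The four nozzles stand fully seated on the rack in size order from the station on the right: 14 on post d, 26 on c, 38 on b, 50 on a; the flux bottle was not moved, and I handed the job in at about 26 s without being shown the verdict.

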